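# Make up the cutter-head change kit

### The job

Make up the kit in the blue tray for the next cutter-head change: put the thick bored collar down over the post, then the smaller spacer ring over the same post so that it lies flat on the collar, lay the hexagon nut flat inside the square frame, and lay the long bar flat inside the long frame, along it. The solid round blank and the short bar do not belong to the kit: leave them lying where they are.

Things in the scene. Friction and masses are not known exactly. Their poses are not given: they have to be found in the camera images.
- tray: Shallow blue steel tray, fixed to the bench, 146 (its x) x 282 (its y) mm, walls 4 mm thick and 14 mm high, floor 4 mm thick; origin at the centre of its underside, z up. It holds the three nests in a row along its y.
- post_nest: Nest with an upright round aluminium post at its centre, 14 mm in diameter, its top 50 mm above the origin; no frame. Black plate 130 (its x) x 84 (its y) x 6 mm fixed on the floor of the tray, lying across the tray's length; origin at the centre of its underside, z up, so its top face is 6 mm above the origin (10 mm above the bench). Which of the three places in the tray it takes changes from start to start; they are 90 mm apart.
- trough_nest: Nest with a long rectangular aluminium frame, opening 124 (its x) x 44 (its y) mm, rim 3 mm thick and 5 mm higher than the plate, round its centre. Black plate 130 (its x) x 84 (its y) x 6 mm fixed on the floor of the tray, lying across the tray's length; origin at the centre of its underside, z up, so its top face is 6 mm above the origin (10 mm above the bench). Which of the three places in the tray it takes changes from start to start; they are 90 mm apart.
- square_nest: Nest with a square aluminium frame, opening 72 x 72 mm, rim 4 mm thick and 5 mm higher than the plate, round its centre. Black plate 130 (its x) x 84 (its y) x 6 mm fixed on the floor of the tray, lying across the tray's length; origin at the centre of its underside, z up, so its top face is 6 mm above the origin (10 mm above the bench). Which of the three places in the tray it takes changes from start to start; they are 90 mm apart.
- collar: Thick bored steel collar lying flat on the bench: outside diameter 60 mm, bore 32 mm right through, 34 mm high, 0.54 kg; origin at the centre of its underside, z up along the bore.
- spacer: Smaller steel spacer ring lying flat on the bench: outside diameter 46 mm, bore 30 mm right through, 16 mm high, 0.12 kg; origin at the centre of its underside, z up along the bore.
- nut: Large steel hexagon nut lying flat on the bench: 46 mm across flats (about 53 mm over corners), hole 24 mm, 24 mm high, 0.26 kg; origin at the centre of its underside, z up; its x axis is square to one pair of flats, the other pairs at 60 degree steps.
- long_bar: The longer of two square steel bars, 96 (its x) x 20 (its y) x 20 mm, with three dark screw holes shown on top, 0.30 kg, lying on the bench; origin at the centre of its underside, z up.
- blank: Look-alike, not wanted: solid steel round blank of the collar's size (60 mm across, 34 mm high) but without a bore, only a small dark centre mark; origin at the centre of its underside. To be left where it lies.
- short_bar: Look-alike, not wanted: the shorter square steel bar, 60 (its x) x 20 (its y) x 20 mm, with two dark screw holes shown on top; origin at the centre of its underside. To be left where it lies.
Not all that is in view belongs to the job. What is shaped like the collar but orange or turquoise is not meant. What is shaped like the nut but red is not meant.

How it is judged:
On the way, in this order (a step that is already met when the one before it is completed fails the run):
1. the collar stands over the post, flat on its nest (horizontal distance between collar and post_nest below 0.011 m and z of collar in the frame of post_nest between 0.002 and 0.01 m and angle between collar's own z axis and vertical below 0.1 rad), for 0.2 s.
2. the spacer ring lies over the post, flat on the collar (all of step 1 and horizontal distance between spacer and post_nest below 0.011 m and z of spacer in the frame of post_nest between 0.036 and 0.044 m and angle between spacer's own z axis and vertical below 0.1 rad), for 0.2 s.
At the end, for the whole second after the job is handed in: Collar flat on its nest, spacer flat on it, both within 11 mm of the post axis; nut flat in the square frame (14 mm each way); long bar flat in the long frame (16 mm along, 14 mm across, 0.35 rad); heights within 4 mm, level to 0.1 rad, at rest; look-alikes within 20 mm of their start (all of step 2 and x of nut in the frame of square_nest between -0.014 and 0.014 m and y of nut in the frame of square_nest between -0.014 and 0.014 m and z of nut in the frame of square_nest between 0.002 and 0.01 m and angle between each of nut, long_bar's own z axis and vertical below 0.1 rad and x of long_bar in the frame of trough_nest between -0.016 and 0.016 m and y of long_bar in the frame of trough_nest between -0.014 and 0.014 m and z of long_bar in the frame of trough_nest between 0.002 and 0.01 m and angle between the x axis of long_bar and the x axis of trough_nest, either way round below 0.35 rad and linear speed of each of collar, spacer, nut, long_bar below 0.02 m/s and distance of each of blank, short_bar from where it was at the start of the episode below 0.02 m); the robot touches nothing.
It fails at once if a look-alike (the solid blank or the short bar) was moved by more than 20 mm (distance of any of blank, short_bar from where it was at the start of the episode above 0.02 m).
It also fails if it takes over 99 s, if anything falls off the work surface, if the arm or the gripper's body presses on something with over 40 N, if the wrist force passes 120 N, or if a joint passes its speed limit or range.

### The arm

A 6-joint arm with a two-finger parallel gripper is mounted at the origin on the work surface. World frame = base frame: x ahead of the robot, y to its left, z up, the work surface at z = 0. Lengths are in m, angles in rad, forces in N, time in s.
With the tool pointing down it reaches from about 0.425 to 0.925 m from the base axis. Payload 12.5 kg.
Tool frame: the origin (TCP) lies between the finger pads; the fingertips stand 22 mm ahead of it and the grasp point (between the pads) lies 3 mm ahead of it; y points along the fingers, x is the direction in which the jaws open and shut, and the axes are right-handed (so a half turn about y gives the same grasp; the last joint's range is limited). The gripper opens to 85 mm and grips with 20 to 120 N. Pads are 22 mm wide; open, the fingers measure 114 mm over their backs; the gripper's body (76 mm by 85 mm) begins 54 mm behind the grasp point. The pads swing forward as they close: fully open they stand 13 mm farther back than shut.
Start: joints at [-1.405, 0.491, 1.559, -0, 1.092, -0.106], TCP at [0.168, -0.602, 0.253] pointing down, gripper open.
Joint ranges: [-3.1, 3.1], [-0.84, 2.19], [0.05, 2.79], [-1.13, 4.28], [0.06, 2.93], [-2.69, 2.69]. Speed limits (rad/s): [2.22, 2.22, 2.79, 3.14, 3.14, 3.14].

### API

Orientations are given as a unit quaternion [w, x, y, z].
In Python, from cell import goto, line_to, set_joints, set_gripper, pause, inverse_kinematics, read_state, snapshot, calibration, Unreachable, sign_off gives the robot as it stands. Calls block until the motion is done:
- goto(position, orientation): joint-space move of the TCP to a pose.
- line_to(position, rotation=None, speed=0.15, stop_force=None): straight line of the TCP; rotation=None keeps the orientation; speed is the mean speed in m/s. With stop_force (N) it stops when the force on the tool has changed by that much, and returns True; else False.
- set_joints(angles): joint-space move.
- set_gripper(opening, effort=None): finger opening in m; effort is the grip in N (None keeps the last); returns when the fingers have stopped.
- pause(seconds).
- inverse_kinematics(position, orientation): joint angles nearest the present ones, or None.
- read_state(): the state.
- snapshot(name): name is "scene" or "top"; returns the picture (480x640x3 uint8, red, green, blue); there is no depth.
- calibration(name): a dict with "fx", "fy", "cx", "cy" (pixels), "world_to_cam" (4x4, takes a point from world to camera coordinates). Camera axes: x right, y down, z forward; pixel columns grow to the right and rows downward; lengths in m; the calibration is good to about 2 mm. A picture is of the moment at which its call begins. calibration takes no time and is no camera call.
A pose or a line that the arm cannot do raises Unreachable and nothing moves.
- sign_off(): hands the job in, once; it reports no verdict.
The state is a dict: "time": time; "qpos": joint angles; "qvel": joint speeds; "tau": joint torques, N m; "tcp_pos": TCP position; "orientation": TCP orientation; "force": force on the tool from outside, world axes, zero at the start; "wrist_torque": the same for the moment, N m; "width": finger opening in m.
Only numpy, scipy, OpenCV 4.12 (cv2) and the standard library are available. Lean on these libraries where they do the work, as an engineer would, in place of code of your own. Each camera call takes 0.05 s, during which the arm holds its last target.

## Working session

There is one attempt and no reset: what is moved stays moved. The work goes in short steps, each a Python script; the robot and the scene stay as the last script left them, time stands still between calls to the robot, and variables do not carry over. Pictures are saved under pics/ and viewed, and the job is handed in when it is done.

```bash
ls; mkdir -p pics
python3 - <<'E'
from cell import *
import cv2
s=read_state(); print(s['time'],s['tcp_pos'],s['orientation'],s['width'],s['force'])
for n in('scene','top'):
    im=snapshot(n); cv2.imwrite(f'pics/{n}0.png',im[:,:,::-1]); c=calibration(n); print(n,c)
E
```

```text
pics
0.0 [ 0.16776573 -0.60184301  0.25272473] [ 0.56339793 -0.56286473  0.42794546 -0.42735086] 0.08536388937539643 [0.0776459  0.92401907 0.37088336]
scene {'fx': 615.5778796683624, 'fy': 615.5778796683624, 'cx': 322.2567718686844, 'cy': 240.36120398863684, 'world_to_cam': array([[-0.40085624,  0.91583256,  0.02376969,  0.23449715],
       [ 0.56320923,  0.26681196, -0.7820529 , -0.28071036],
       [-0.72257155, -0.30010347, -0.62275859,  1.51876057],
       [ 0.        ,  0.        ,  0.        ,  1.        ]])}
top {'fx': 611.1648066755674, 'fy': 611.1648066755674, 'cx': 320.87329796485017, 'cy': 241.852897578686, 'world_to_cam': array([[ 0.00724036, -0.99994231,  0.00793407, -0.02660295],
       [-0.99653005, -0.00787311, -0.08286062,  0.55633155],
       [ 0.08291831, -0.0073066 , -0.99652956,  1.29343507],
       [ 0.        ,  0.        ,  0.        ,  1.        ]])}
```

View pics/scene0.png

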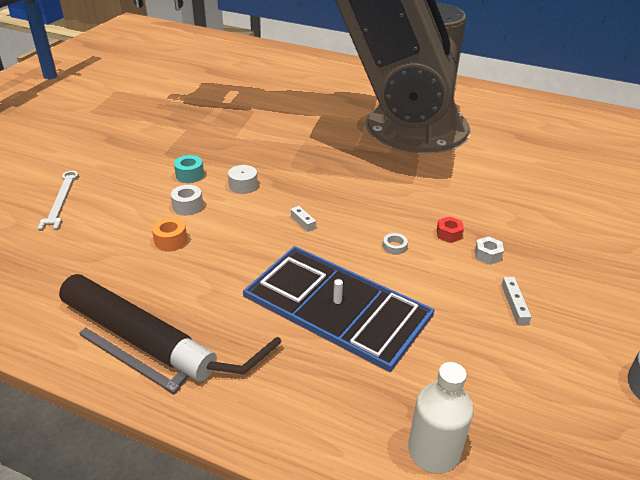

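View pics/top0.png

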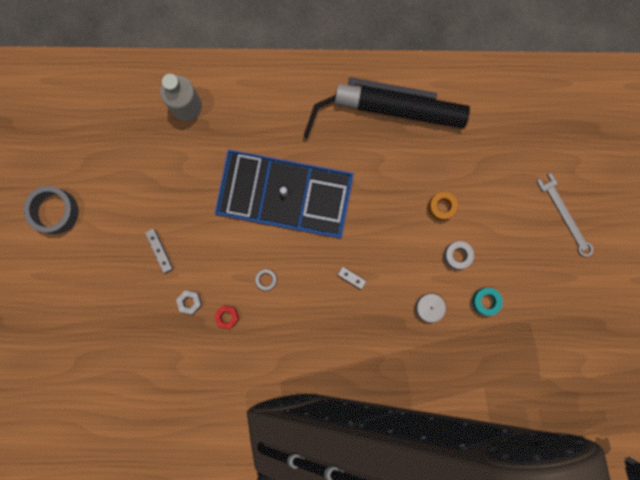

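The top view shows these candidates:
- **Collar:** the grey bored ring at (460,255). Not the blank (431,308), orange (444,206), turquoise (488,302) or the large dark ring (51,210).
- **Spacer:** the thin ring at (266,280).
- **Nut:** grey at (188,302). Not the red one at (227,317).
- **Long bar:** three holes, at (158,251). Not the short two-hole bar at (352,278).
- **Nests:** from left to right, trough (244,186), post (283,192) and square (325,201).

I'll check these in enlarged crops.

Run:
```python
import cv2
t=cv2.imread('pics/top0.png')
def crop(n,x0,y0,x1,y1,k):
    c=cv2.resize(t[y0:y1,x0:x1],None,fx=k,fy=k,interpolation=cv2.INTER_CUBIC)
    for x in range((x0+9)//10*10,x1,10):
        cv2.line(c,(int((x-x0+.5)*k),0),(int((x-x0+.5)*k),6 if x%50 else 14),(0,255,255),1)
        if x%20==0: cv2.putText(c,str(x),(int((x-x0)*k)-8,26),0,.4,(0,255,255),1)
    for y in range((y0+9)//10*10,y1,10):
        cv2.line(c,(0,int((y-y0+.5)*k)),(6,int((y-y0+.5)*k)),(0,255,255),1)
        if y%20==0: cv2.putText(c,str(y),(8,int((y-y0)*k)+5),0,.4,(0,255,255),1)
    cv2.imwrite(f'pics/{n}.png',c)
crop('c_tray',205,140,365,245,5)
crop('c_left',140,220,290,330,5)
crop('c_right',330,190,510,325,4.4)
```

```text
(no output)
```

View pics/c_tray.png

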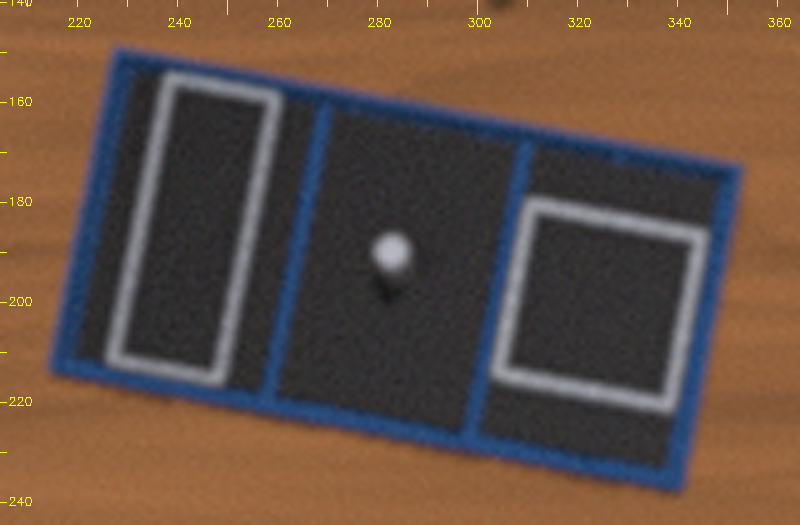

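View pics/c_left.png

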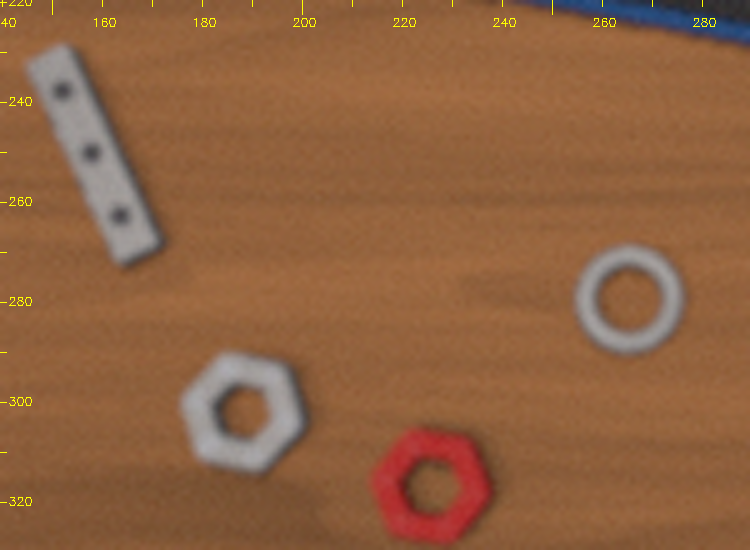

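View pics/c_right.png

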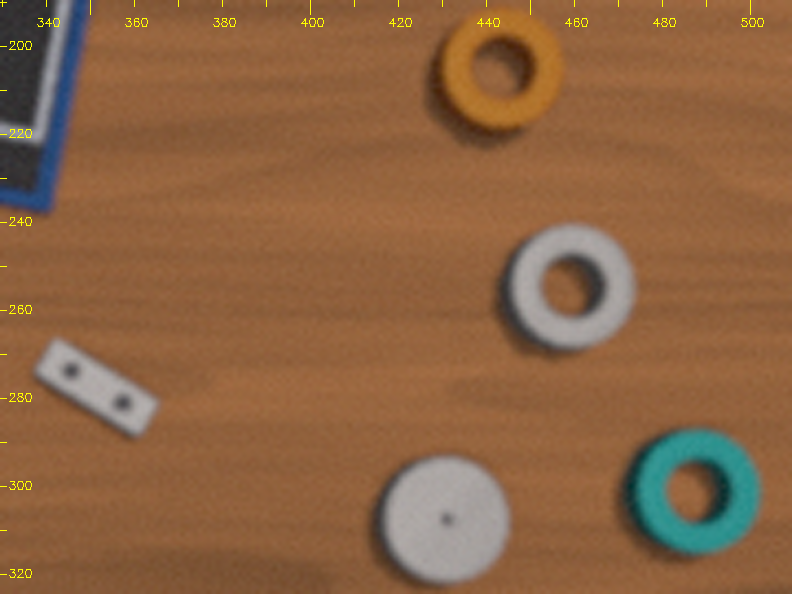

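```bash
cat > h.py <<'E'
import numpy as np, cv2
from cell import *
def back(n,u,v,z):
    c=calibration(n); R=c['world_to_cam'][:3,:3]; t=c['world_to_cam'][:3,3]
    d=R.T@np.array([(u-c['cx'])/c['fx'],(v-c['cy'])/c['fy'],1.]); o=-R.T@t
    return (o+d*(z-o[2])/d[2])[:2]
def proj(n,P):
    c=calibration(n); P=np.atleast_2d(P); q=P@c['world_to_cam'][:3,:3].T+c['world_to_cam'][:3,3]
    return np.c_[q[:,0]/q[:,2]*c['fx']+c['cx'],q[:,1]/q[:,2]*c['fy']+c['cy']]
def contour(im,x0,y0,x1,y1,mask,k=8):
    c=cv2.resize(im[y0:y1,x0:x1],None,fx=k,fy=k,interpolation=cv2.INTER_CUBIC)
    m=mask(c).astype(np.uint8)
    cs,_=cv2.findContours(m,cv2.RETR_EXTERNAL,cv2.CHAIN_APPROX_NONE)
    a=max(cs,key=cv2.contourArea)[:,0].astype(float)
    return (a+.5)/k-.5+[x0,y0]
def grey(thr=110):
    def f(c):
        h=cv2.cvtColor(c,cv2.COLOR_BGR2HSV); return (h[...,1]<60)&(h[...,2]>thr)
    return f
def blue(c):
    return (c[...,0].astype(int)-c[...,2]>45)
E
python3 - <<'E'
from h import *
t=cv2.imread('pics/top0.png')
def w(p,z): return np.array([back('top',u,v,z) for u,v in p],np.float32)
for n,b,z in [('collar',(438,232,480,277),.034),('blank',(408,286,452,330),.034),('spacer',(250,262,282,298),.016),('post',(274,182,292,198),.054)]:
    a=w(contour(t,*b,grey()),z); (x,y),r=cv2.minEnclosingCircle(a)[0:2]
    M=cv2.fitEllipse(a); print(n,'enc',np.round([x,y,2*r],4),'ell',np.round(M[0],4),np.round(M[1],4), 'reach',np.hypot(x,y))
for n,b,z in [('long',(142,222,176,278),.02),('short',(334,262,370,294),.02),('nut',(172,284,208,320),.024),('trough',(222,150,264,222),.015),('sq',(300,174,350,226),.015)]:
    a=w(contour(t,*b,grey()),z); c,s,ang=cv2.minAreaRect(a); print(n,np.round(c,4),np.round(s,4),round(ang,2),'reach',np.hypot(*c))
    if n=='nut':
        hull=cv2.convexHull(a)[:,0]; best=[]
        for d in np.arange(0,60,.5):
            q=np.radians(d+60*np.arange(6)); N=np.c_[np.cos(q),np.sin(q)]; s=(hull@N.T).max(0); best.append(((s[:3]+s[3:]).sum(),d,s[:3]+s[3:], ))
        print(min(best,key=lambda k:k[0]), a.mean(0))
a=w(contour(t,205,140,365,245,blue),.018); print('tray',cv2.minAreaRect(a))
E
```

```text
collar enc [ 0.5306 -0.3186  0.0615] ell [ 0.5307 -0.3192] [0.059  0.0597] reach 0.6188917046302106
blank enc [ 0.4175 -0.2565  0.0616] ell [ 0.4175 -0.2569] [0.0596 0.0605] reach 0.49000933706533506
spacer enc [0.4749 0.0963 0.0465] ell [0.4749 0.0963] [0.0455 0.0459] reach 0.48456936626216035
post enc [0.6638 0.0592 0.0156] ell [0.6638 0.0591] [0.0146 0.0151] reach 0.6664059647429261
long [0.5357 0.328 ] [0.0976 0.0215] 25.58 reach 0.6281012445685248Traceback (most recent call last):
  File "<stdin>", line 8, in <module>
  File "<stdin>", line 3, in w
  File "h.py", line 4, in back
    c=calibration(n); R=c['world_to_cam'][:3,:3]; t=c['world_to_cam'][:3,3]
ValueError: time passes only in moves, steps and waits
```

```bash
python3 - <<'E'
import re
s=open('h.py').read()
s=s.replace("def back(","_C={n:calibration(n) for n in('scene','top')}\ndef back(").replace("c=calibration(n)","c=_C[n]")
open('h.py','w').write(s)
E
cat > m.py <<'E'
from h import *
t=cv2.imread('pics/top0.png')
def w(p,z): return np.array([back('top',u,v,z) for u,v in p],np.float32)
for n,b,z in [('long',(142,222,176,278),.02),('short',(334,262,370,294),.02),('nut',(172,284,208,320),.024),('trough',(222,150,264,222),.015),('sq',(300,174,350,226),.015)]:
    a=w(contour(t,*b,grey()),z); c,s,ang=cv2.minAreaRect(a); print(n,np.round(c,4),np.round(s,4),round(ang,2),'reach',np.hypot(*c))
    if n=='nut':
        hull=cv2.convexHull(a)[:,0]; best=[]
        for d in np.arange(0,60,.5):
            q=np.radians(d+60*np.arange(6)); N=np.c_[np.cos(q),np.sin(q)]; s=(hull@N.T).max(0); best.append(((s[:3]+s[3:]).sum(),d,s[:3]+s[3:], ))
        print(min(best,key=lambda k:k[0]), hull.mean(0))
a=w(contour(t,205,140,365,245,blue),.018); print('tray',cv2.minAreaRect(a))
E
python3 m.py; python3 -c "from cell import *;print(read_state()['time'])"
```

```text
long [0.5357 0.328 ] [0.0976 0.0215] 25.58 reach 0.6281012445685248
short [ 0.4802 -0.0889] [0.0612 0.0222] 58.52 reach 0.48837902548704853
nut [0.4253 0.2601] [0.0525 0.0474] 17.47 reach 0.4984964911064958
(np.float64(0.14323244924372885), np.float64(48.0), array([0.04722639, 0.04754345, 0.04846261])) [0.42373446 0.26232088]
trough [0.6801 0.1476] [0.0526 0.1342] 79.64 reach 0.6959567556349782
sq [ 0.6478 -0.0295] [0.0841 0.0833] 79.35 reach 0.6485007328875616
tray ((0.6622927188873291, 0.058675698935985565), (0.2777096629142761, 0.14369666576385498), 79.64935302734375)
0.1
```

```bash
cat > ov.py <<'E'
from h import *
import sys
def circ(x,y,z,d): 
    a=np.linspace(0,2*np.pi,60); return np.c_[x+d/2*np.cos(a),y+d/2*np.sin(a),0*a+z]
def rect(x,y,z,lx,ly,deg):
    q=np.radians(deg); R=np.array([[np.cos(q),-np.sin(q)],[np.sin(q),np.cos(q)]])
    P=np.array([[1,1],[-1,1],[-1,-1],[1,-1],[1,1]])*[lx/2,ly/2]@R.T+[x,y]; return np.c_[P,0*P[:,:1]+z]
def hexa(x,y,z,deg):
    a=np.radians(deg+30+60*np.arange(7)); r=.023/np.cos(np.pi/6); return np.c_[x+r*np.cos(a),y+r*np.sin(a),0*a+z]
L=[circ(.5306,-.3188,.034,.06),circ(.5306,-.3188,.0,.06),circ(.4175,-.2567,.034,.06),circ(.4749,.0963,.016,.046),circ(.6638,.0592,.054,.014),
 rect(.5357,.328,.02,.096,.02,25.6),rect(.4802,-.0889,.02,.06,.02,58.5),hexa(.4253,.2601,.024,48),
 rect(.6801,.1476,.015,.13,.05,-10.4),rect(.6478,-.0295,.015,.08,.08,-10.4),rect(.6638,.0592,.018,.146,.282,-10.4)]
def draw(n,src,boxes):
    im=cv2.imread(src)
    for i,(x0,y0,x1,y1,k) in enumerate(boxes):
        c=cv2.resize(im[y0:y1,x0:x1],None,fx=k,fy=k,interpolation=cv2.INTER_CUBIC)
        for P in L: 
            p=(proj(n,P)+.5-[x0,y0])*k; cv2.polylines(c,[np.int32(p*8)],False,(0,0,255),1,cv2.LINE_AA,3)
        cv2.imwrite(f'pics/ov_{n}{i}.png',c)
if __name__=='__main__':
    draw('scene','pics/scene0.png',[(160,150,360,290,4),(235,200,535,380,2.6)]); draw('top','pics/top0.png',[(140,140,365,330,3.5)])
E
python3 ov.py
```

```text
(no output)
```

View pics/ov_scene0.png

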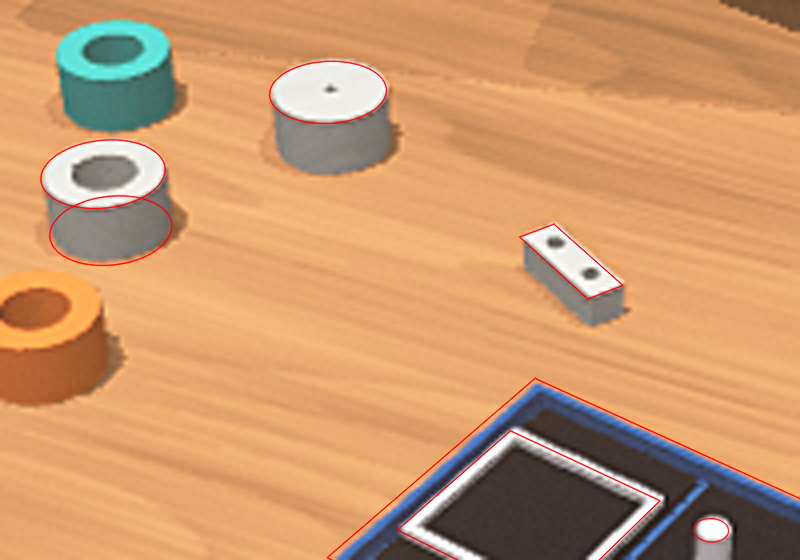

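View pics/ov_scene1.png

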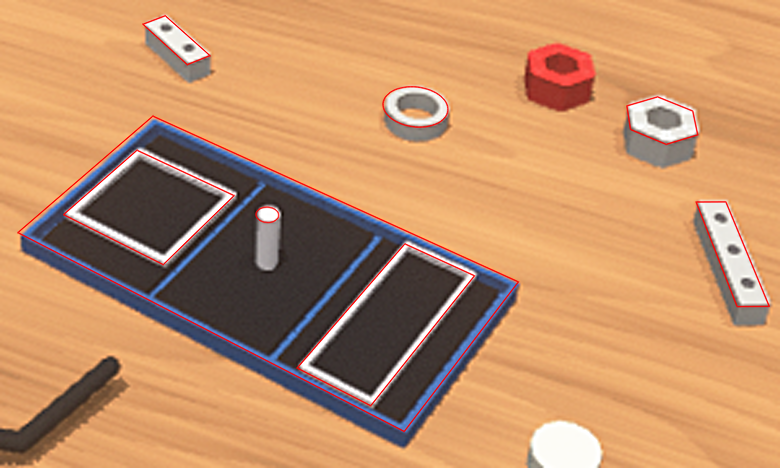

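View pics/ov_top0.png

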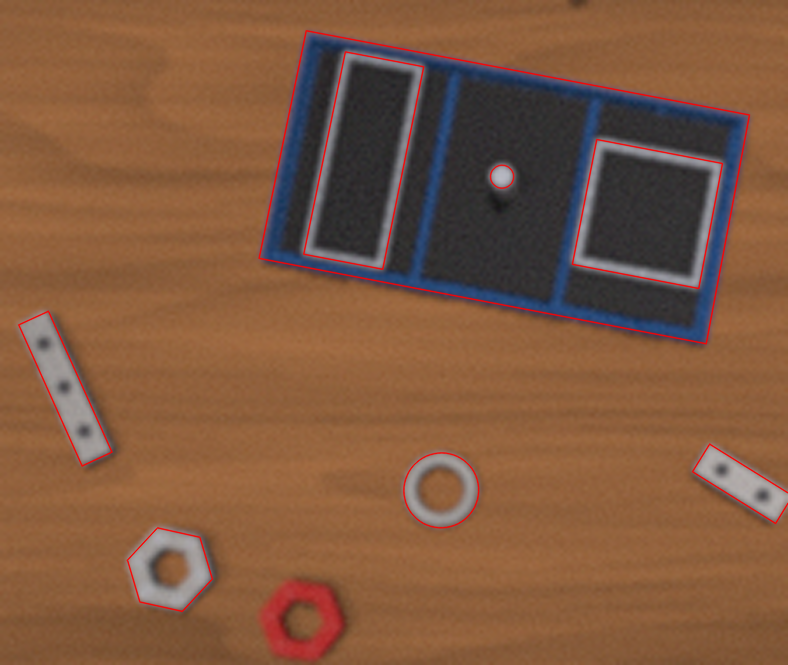

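Both overlays match the pictures to within 1–2 mm, and the grey collar, three-hole bar, steel nut and ring are confirmed. I'll do the collar first, with the jaws along the tray's x (−10.4°).

```bash
cat > g.py <<'E'
from h import *
from scipy.spatial.transform import Rotation as Ro
def ori(deg):
    """jaw axis at deg in world, tool down; of the two halves take that with last joint nearest the middle"""
    out=[]
    for d in (deg,deg+180):
        a=np.radians(d); x=np.array([np.cos(a),np.sin(a),0]); y=np.array([0,0,-1.]); 
        q=Ro.from_matrix(np.c_[x,y,np.cross(x,y)]).as_quat(); out.append(np.r_[q[3],q[:3]])
    return out
def best(p,deg):
    c=[]
    for o in ori(deg):
        j=inverse_kinematics(p,o)
        if j is not None: c.append((abs(j[5]),o))
    return min(c,key=lambda k:k[0])[1]
H=.16
def st(m):
    s=read_state(); print(m,'t',round(s['time'],2),'tcp',np.round(s['tcp_pos'],4),'w',round(s['width'],4),'F',np.round(s['force'],1))
    return s
def pick(x,y,deg,z,opening,effort,w):
    p=[x,y,H]; goto(p,best(p,deg)); set_gripper(opening)
    line_to([x,y,z+.02],speed=.2); hit=line_to([x,y,z],speed=.06,stop_force=15); st(f'down hit={hit}')
    set_gripper(max(0,w-.01),effort); st('gripped'); line_to([x,y,H],speed=.15); return st('lifted')
def carry(x,y,deg):
    p=[x,y,H]; goto(p,best(p,deg)); return st('over')
def place(x,y,z,opening):
    line_to([x,y,z+.015],speed=.15); hit=line_to([x,y,z],speed=.03,stop_force=12); st(f'placed hit={hit}')
    set_gripper(opening); st('open'); line_to([x,y,H],speed=.2)
def pics(tag):
    for n in('scene','top'): cv2.imwrite(f'pics/{n}_{tag}.png',snapshot(n)[:,:,::-1])
E
python3 - <<'E'
from g import *
pick(.5306,-.3188,-10.4,.027,.078,80,.060)
carry(.6638,.0592,-10.4)
pics('a')
E
```

```text
down hit=False t 3.27 tcp [ 0.5305 -0.3188  0.0268] w 0.078 F [-0.1 -0.4 -0.3]
gripped t 3.6 tcp [ 0.5306 -0.3189  0.028 ] w 0.0583 F [-2.9  1.3  7.4]
lifted t 4.63 tcp [ 0.5302 -0.3185  0.159 ] w 0.0581 F [-0.4  0.4 -6.1]
over t 6.12 tcp [0.6638 0.058  0.1599] w 0.0579 F [-0.2 -1.3 -5.3]
```

Run:
```python
import cv2,numpy as np
a=cv2.imread('pics/scene_a.png');b=cv2.imread('pics/top_a.png')
cv2.imwrite('pics/aa.png',np.hstack([cv2.resize(a[100:400,200:500],(400,400)),cv2.resize(b[90:290,180:380],(400,400))]))
```

```text
(no output)
```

View pics/aa.png

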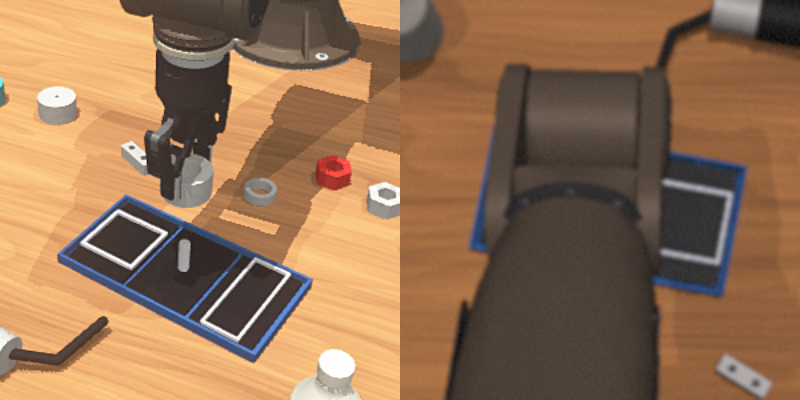

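In the crop, the collar is held level at about (188,180), above the post at (184,255). I'll lower it over the post and open.

Run:
```python
from g import *
place(.6638,.0592,.0375,.074)
p=[.4749,.0963,H]; goto(p,best(p,-10.4)); st('at spacer'); pics('b')
import numpy as np
a=cv2.imread('pics/scene_b.png');b=cv2.imread('pics/top_b.png')
cv2.imwrite('pics/bb.png',np.hstack([cv2.resize(a[230:370,235:440],(450,307)),cv2.resize(b[145:245,205:355],(350,307))]))
```

```text
placed hit=True t 7.58 tcp [0.6637 0.0592 0.038 ] w 0.0582 F [-1.3 -0.3  5.6]
open t 7.89 tcp [0.663  0.0592 0.0369] w 0.0739 F [-0.7 -0.8  1.1]
at spacer t 9.45 tcp [0.4763 0.0962 0.1598] w 0.074 F [ 1.  -0.1 -0.5]
```

View pics/bb.png

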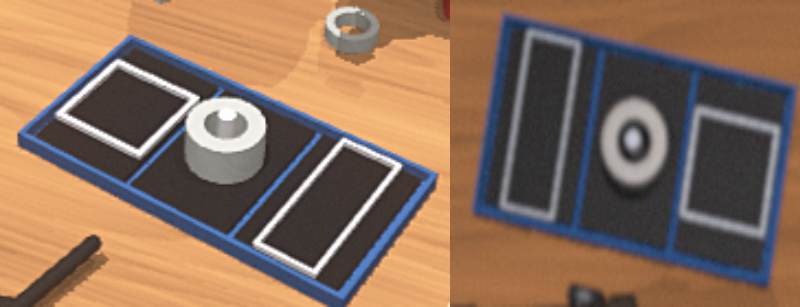

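The collar stands flat with the post at the centre of its bore: scene crop (226,140), top crop (634,142). Next is the spacer.

Run:
```python
from g import *
pick(.4749,.0963,-10.4,.025,.066,50,.046)
carry(.6638,.0592,-10.4); pics('c')
a=cv2.imread('pics/scene_c.png'); cv2.imwrite('pics/cc.png',cv2.resize(a[120:345,225:465],None,fx=2.5,fy=2.5))
```

```text
down hit=False t 11.26 tcp [0.4748 0.0963 0.0248] w 0.066 F [-0.1  0.5  0.5]
gripped t 11.6 tcp [0.475  0.0963 0.0257] w 0.0437 F [-1.  -0.6  7.3]
lifted t 12.65 tcp [0.4745 0.0963 0.1593] w 0.0436 F [-0.3 -0.7 -1.6]
over t 13.44 tcp [0.6625 0.0594 0.159 ] w 0.0436 F [-0.9  0.1 -0.5]
```

View pics/cc.png

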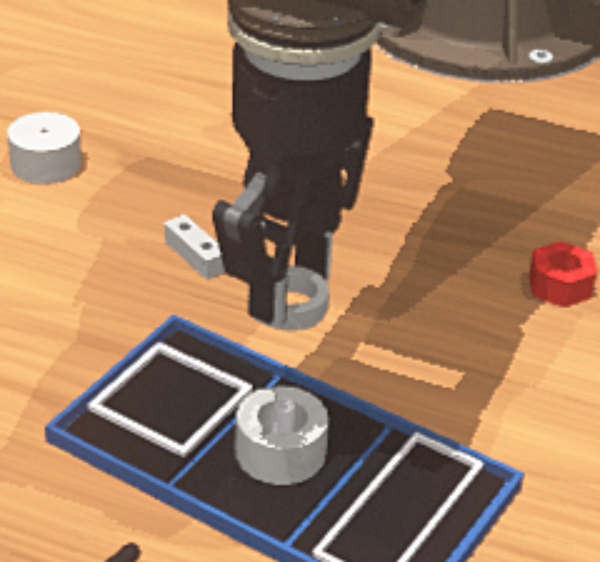

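The spacer is held level at crop (295,300), directly above the collar and post at (285,410). I'll set it down.

Run:
```python
from g import *
place(.6638,.0592,.0695,.062)
p=[.4253,.2601,H]; goto(p,best(p,-12)); st('at nut'); pics('d')
a=cv2.imread('pics/scene_d.png');b=cv2.imread('pics/top_d.png')
cv2.imwrite('pics/dd.png',np.hstack([cv2.resize(a[230:370,235:440],(450,307)),cv2.resize(b[145:245,205:355],(350,307))]))
```

```text
placed hit=True t 14.71 tcp [0.6636 0.0592 0.0697] w 0.044 F [-1.4 -0.2  5.5]
open t 15.03 tcp [0.6633 0.0592 0.0689] w 0.062 F [-1.2 -0.4  0.5]
at nut t 16.82 tcp [0.4263 0.2599 0.1599] w 0.0625 F [ 0.  -0.1  0.2]
```

View pics/dd.png

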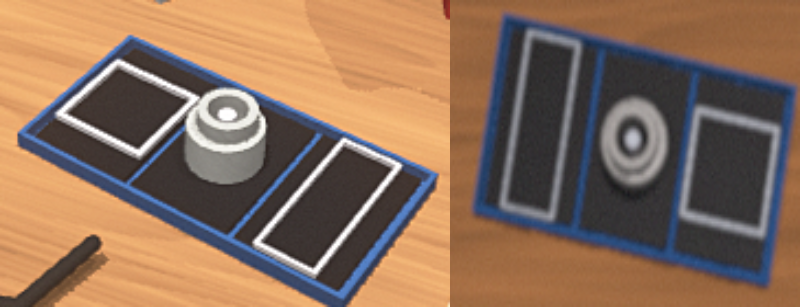

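The spacer lies flat on the collar, concentric with the post at scene crop (228,108) and top crop (634,140). Next is the nut, then the long bar.

Run:
```python
from g import *
pick(.4253,.2601,-12,.029,.066,60,.046)
carry(.6478,-.0295,-10.4); pics('e')
a=cv2.imread('pics/scene_e.png'); cv2.imwrite('pics/ee.png',cv2.resize(a[120:345,205:445],None,fx=2.5,fy=2.5))
```

```text
down hit=False t 18.58 tcp [0.4252 0.26   0.0288] w 0.0658 F [ 0.1 -0.6 -0.1]
gripped t 18.92 tcp [0.4254 0.2601 0.0295] w 0.0443 F [-1.6 -1.9  5.2]
lifted t 19.94 tcp [0.4249 0.2599 0.1593] w 0.045 F [-1.3 -0.6 -2.5]
over t 21.31 tcp [ 0.6474 -0.0283  0.1599] w 0.0449 F [-0.2 -0.1 -2.6]
```

View pics/ee.png

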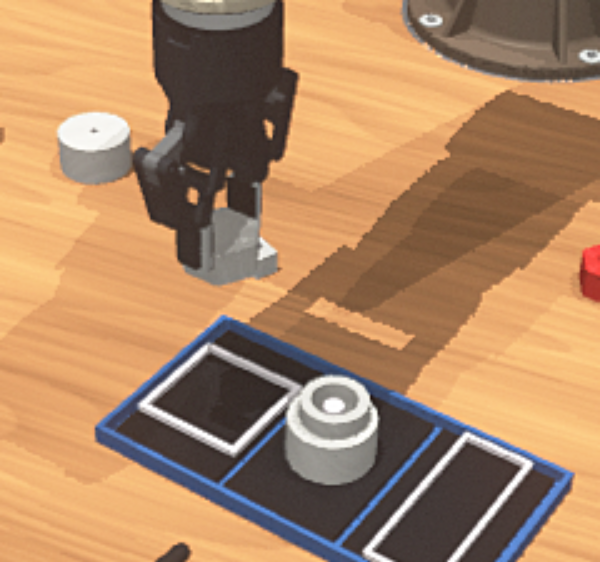

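The nut is held level at crop (225,250), with the fingertips about 8 mm above its underside, and the square frame lies below at (220,400). The short bar shows behind it at (265,255), untouched. I'll place the nut, then pick up the long bar.

Run:
```python
from g import *
place(.6478,-.0295,.0395,.058)
set_gripper(.045)
pick(.5357,.328,25.6+90,.029,.045,60,.020)
pics('f')
a=cv2.imread('pics/scene_f.png');b=cv2.imread('pics/top_f.png')
cv2.imwrite('pics/ff.png',np.hstack([cv2.resize(a[120:360,235:555],(480,360)),cv2.resize(b[145:265,140:360],None,fx=1.45,fy=3)[:360]]))
```

```text
placed hit=True t 22.77 tcp [ 0.6476 -0.0295  0.0396] w 0.0444 F [-1.3 -1.   4.5]
open t 23.06 tcp [ 0.6472 -0.0294  0.0388] w 0.0578 F [ 0.1  0.6 -0.7]
down hit=False t 26.91 tcp [0.5356 0.328  0.0288] w 0.0452 F [-0.4 -0.   0.4]
gripped t 27.26 tcp [0.5359 0.3281 0.0295] w 0.0183 F [-1.1 -0.7  5.4]
lifted t 28.28 tcp [0.5353 0.3278 0.159 ] w 0.0182 F [ 0.  -0.5 -2.7]
```

View pics/ff.png

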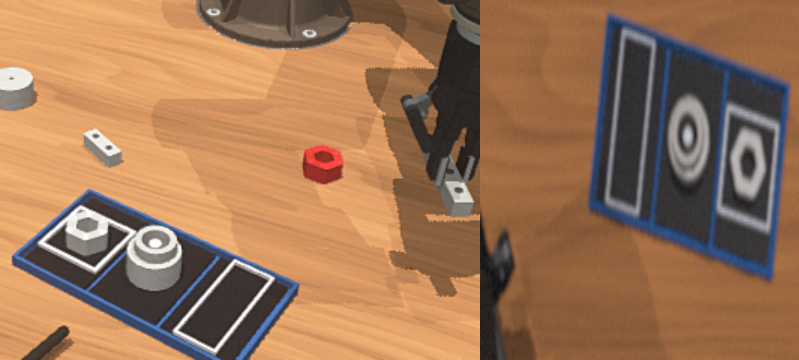

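The nut lies in the square frame at crop (87,232), and the bar is lifted at (458,190). I'll lay the bar in the trough.

Run:
```python
from g import *
carry(.6801,.1476,79.6)
place(.6801,.1476,.0395,.036)
p=[.45,.15,.3]; goto(p,best(p,0)); st('away'); pics('g')
a=cv2.imread('pics/scene_g.png');b=cv2.imread('pics/top_g.png')
cv2.imwrite('pics/gg1.png',cv2.resize(a[140:380,140:540],None,fx=2,fy=2)); cv2.imwrite('pics/gg2.png',cv2.resize(b[140:330,200:480],None,fx=2.8,fy=2.8))
```

```text
over t 30.79 tcp [0.68   0.1478 0.16  ] w 0.0183 F [-0.5  0.4 -3. ]
placed hit=True t 32.16 tcp [0.6799 0.1476 0.0396] w 0.018 F [-0.1  0.9  5.5]
open t 32.48 tcp [0.6793 0.1475 0.0385] w 0.0359 F [-0.  -0.6 -1. ]
away t 34.54 tcp [0.4504 0.15   0.2994] w 0.0359 F [-0.2  0.4 -0.2]
```

View pics/gg1.png

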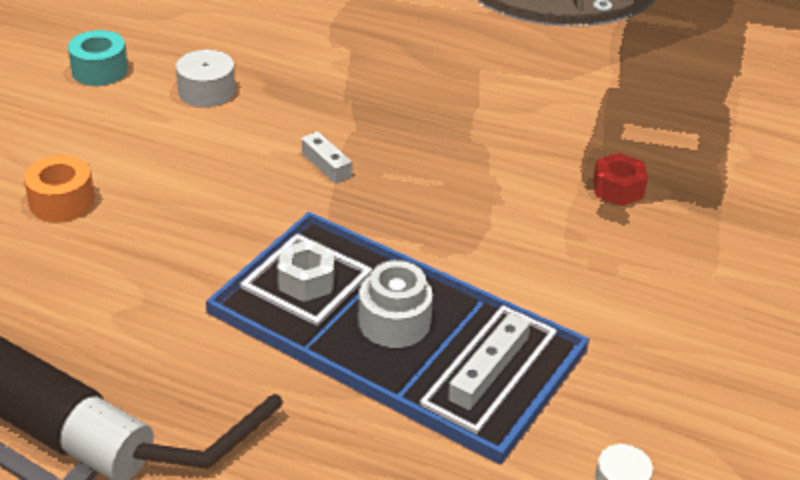

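View pics/gg2.png

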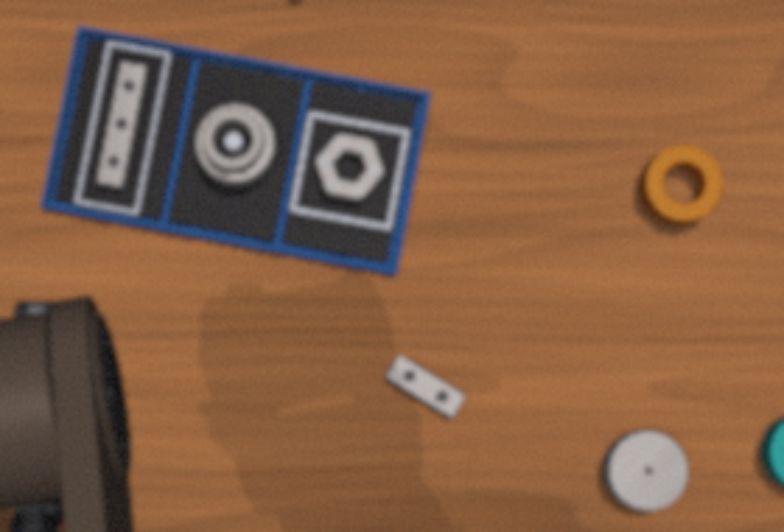

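All parts are seated: bar at top crop (122,124), collar and spacer at (235,142), nut at (349,168). The short bar at (426,386) and the blank at (648,470) are in place. One numeric check, then hand in.

Run:
```python
from g import *
c=lambda u,v,z:back('top',200+u/2.8-.5,140+v/2.8-.5,z)
r=np.radians(-10.4);R=np.array([[np.cos(r),np.sin(r)],[-np.sin(r),np.cos(r)]])
for n,u,v,z,o in [('bar',122,124,.03,(.6801,.1476)),('spacer',235,141.5,.06,(.6638,.0592)),('nut',349,168,.034,(.6478,-.0295)),('blank',648,470,.034,(.4175,-.2567)),('short',426,386,.02,(.4802,-.0889))]:
    print(n,'offset mm in nest axes',np.round(R@(c(u,v,z)-o)*1000,1))
sign_off()
```

```text
bar offset mm in nest axes [ 0.5 -1.1]
spacer offset mm in nest axes [-1.1 -1.8]
nut offset mm in nest axes [-0.9  0.7]
blank offset mm in nest axes [0.6 0.1]
short offset mm in nest axes [ 0.5 -0.1]
the job is handed in; nothing more can be done
```

The kit is made up and handed in after about 35 s of robot time. The collar went over the post first, then the spacer on the collar, the nut in the square frame and the long bar in the long frame.

- **Fit:** in the last pictures everything lies flat. The spacer (2.1 mm), nut and long bar all measured within about 2 mm of their nest centres. The collar I judged concentric with the post by eye.
- **Look-alikes:** the blank and the short bar measured less than 1 mm from where they started.
- **Contact:** each placing stopped on light contact, set to trip at 12 N. At the end the gripper was clear of everything, about 0.3 m up.
- **Disagreement:** the tray's own outline put its centre about 1.5 mm in x from where the post and frames did. I used the post and frame positions. No other check failed or disagreed.

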